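Filter syringe held ready over the open autosampler vial

TASK

Turn the autosampler's carousel by the bar grip on its hub until the one open vial clicks in at the loading notch in the front wall, and let go of it. Then lift the syringe with the filter disc from its rack, carry it over the tray wall and capped vials, and finish holding it ready to dispense, upright and still, with its outlet centred about 1 cm above the open vial's mouth. Never let the syringe touch the sampler or a vial, leave the other things where they stand, and do not put the syringe down: the program ends with it held in the gripper.

Things in the scene. Friction and masses are not known exactly. Their poses are not given: they have to be found in the camera images.
- sampler: Fixed autosampler, base 270 x 270 mm, tray wall top at 95 mm. Origin: centre of its underside, on the carousel's axis; -x its front, y its left, z up. Front wall: 62 mm wide loading notch at y = 0. Clear U-shaped guard, top at 143 mm, lies over left, right and rear; free over the hub (72 mm to each side) and wherever x < -20 mm. Needle tower at y 136 to 211, x -50 to 120 mm, 250 mm high.
- carousel: Grey disc 234 mm wide, deck at 86 mm, turning freely about z. Origin on the axis, 66 mm up. 12 places at radius 90 mm with 22.5 mm vials fixed in it: 9 capped (121 mm high), 2 empty, 1 open on its own -x axis. Axes parallel to the sampler's when the open vial is at the notch; starts 57 to 109 deg counter-clockwise (from above) of it. Places click in within 4 deg; 0.07 N m to leave, 0.01 between.
- hub_grip (a point): Place to grip on the hub's upright bar (14 mm below its top), on the carousel's axis, 124 mm above the bench, turning with the carousel. The bar is 56 mm long along the carousel's own x (it points at the open vial), 12 mm wide, 44 mm high (94 to 138 mm above the bench); pinch it across its width from above. The guard's edges are 66 mm and the vials 72 mm from its sides.
- vial_mouth (a point): Centre of the open vial's mouth, 119 mm above the bench, turning with the carousel. Rim 19 mm outside, 14 mm inside. z up.
- load_place (a point): Fixed point on the sampler, behind the notch, where the centre of the open vial's mouth lies when the vial is clicked in at the loading notch (119 mm above the bench). Axes as the sampler's.
- syringe: The one to take: 10 ml syringe with a filter disc, 20 to 35 g, nose down in the rack. Origin: end of the outlet (12 mm above the bench in the rack); z up. Above it: outlet to 8 mm, disc 25 mm wide to 18, neck to 26, barrel 16 mm wide to 106, wings to 109 (30 mm along own x, 15.5 along y), plunger 15 mm wide to 125.5. Grip the barrel from above about 92 mm up, fingers closing along own y.
- bare_syringe: Bystander: a like syringe without filter disc (barrel from 10 to 90 mm, top 109.5 mm above its origin, the nozzle's end), standing in the rack's other well, so 18 mm lower than the filter syringe.
- rack: Grey fixed block 150 x 60 x 26 mm with two wells at own x = -34 and +34 mm, 27 mm wide and 6 mm deep, in which disc or barrel stands, with a 9 mm hole below for the outlet. Either syringe may be in either well, own x within 20 deg of the rack's. Origin: centre of its underside.
- eluent_bottle: Bystander: white bottle 72 mm across, 150 mm high. Origin at the centre of its underside.
- beaker: Bystander: clear beaker 54 mm across, 65 mm high. Origin at the centre of its underside.
- filter_box: Bystander: white carton 75 x 100 x 45 mm. Origin at the centre of its underside.
Not all that is in view belongs to the job. Leave any yellow look-alike of the syringe alone.

How it is judged:
By the outcome, as a careful person would: the job done as asked, in the order asked, and still so for the second after the job is handed in, while the arm keeps its last pose, push and grip.
It also fails if it takes over 67 s, if anything falls off the work surface, if the arm or the gripper's body presses on something with over 40 N, if the wrist force passes 120 N, or if a joint passes its speed limit or range.

ROBOT

A 6-joint arm with a two-finger parallel gripper is mounted at the origin on the work surface. World frame = base frame: x ahead of the robot, y to its left, z up, the work surface at z = 0. Lengths are in m, angles in rad, forces in N, time in s.
With the tool pointing down it reaches from about 0.375 to 0.925 m from the base axis. Payload 5.7 kg.
Tool frame: the origin (TCP) lies at the very end of the fingers, on their centre line; the grasp point (between the pads) lies r.pinch_z behind it (r.pinch_z is the distance from the TCP to the grasp point, in m); z points along the fingers, y is the line along which they close (so a half turn about z gives the same grasp; the last joint's range is limited). The gripper opens to 85 mm and grips with 20 to 120 N. Pads are 22 mm wide; open, the fingers measure 114 mm over their backs; the gripper's body (76 mm by 85 mm) begins 54 mm behind the grasp point. The pads swing forward as they close: fully open they stand 13 mm farther back than shut.
Start: joints at [1.042, 0.359, 1.51, -0, 1.272, -0.115], TCP at [0.241, 0.549, 0.231] pointing down, gripper open.
Joint ranges: [-2.97, 2.97], [-1.01, 2.36], [0.21, 2.38], [-0.96, 4.11], [0.2, 2.71], [-2.98, 2.98]. Speed limits (rad/s): [2.39, 2.39, 3.14, 3.14, 3.14, 3.14].

INTERFACE

Orientations are given as a 3x3 rotation matrix whose columns are the frame's x, y, z axes.
In Python, from rig import state, eyes, r gives the robot as it stands.
- The arm moves only by the tool jog_arm, never from a script. Its argument "moves" is a list of rows, each a list of 6 numbers: the shift along the tool's x, y, z scaled (see below), then the turn, a rotation vector about the tool's x, y, z scaled (see below). A call has exactly 8 rows; each row shifts and turns the commanded pose from where the row before left it, along the tool's axes as they then stand; what a row does not reach is not made up. The controller multiplies each number of a shift by 0.025 m and each number of a turn by 0.1 rad. A row lasts 1/12 s, in which the tool goes at most 41.7 mm and 7.16 degrees, less where a joint would pass 70% of its speed; a pose out of reach is approached as far as the arm can. A call with a number of a shift or a turn outside -1 to 1 is refused whole. A call with a gripper value outside its range is refused whole. "fingers" is the finger opening in mm, from 0 to 85.4, set as the call begins (left out, the last holds). The fingers move at their own pace and stop on an object; "newtons" is the grip in N (left out, the last holds). Time passes only in rows, so rows that do not move let the fingers close, or fill a call up. It gives the time, the measured TCP pose, the force, the opening and the grip force at its end, in the units of the state.
- state(): the state, without advancing time (a new reading comes with each control period).
- eyes.snapshot(name): name is "scene" or "top"; returns a dict with "color" (400x640x3 uint8, blue, green, red), "mtx" (3x3 intrinsics, pixels), "distortion" ([k1, k2, p1, p2, k3] as OpenCV has them; the pictures are not rectified), "origin" and "rotation" of the camera in the world. Camera axes: x right, y down, z forward; pixel columns grow to the right and rows downward; lengths in m; the calibration is good to about 2 mm. A picture is of the moment at which its call begins. There is no depth.
- r.hand_in(): hands the job in; it is judged then, once.
Trained networks look in the newest picture that a camera, given by its name, has taken for a name from the list of things; names that differ only in an ending like _2 or _b are one class to them, and where a whole thing is asked for, a point or a joint stands for the part that bears it (a point fixed in the world has none). Each returns a list of dicts, best first, with "conf" (0 to 1); they miss things now and then, are a little off and sometimes report something else, mostly with a low value. They report only what shows in the picture. A call takes as long as a camera call. They do not tell look-alikes from the thing itself.
- eyes.regions_of(camera, label): "pixels" (400x640 bool, what is visible of it) and "rect" ([left, top, width, height] in pixels, round what is visible of it).
The state is a dict: "t": time; "q": joint angles; "qd": joint speeds; "effort": joint torques, N m; "tcp_pos": TCP position; "ee_rot": TCP orientation; "wrist_force": force on the tool from outside, world axes, zero at the start; "moment": the same for the moment, N m; "finger_gap": finger opening in m; "grip_force": force on a finger pad.
Only numpy, scipy, OpenCV 4.12 (cv2) and the standard library are available. Lean on these libraries where they do the work, as an engineer would, in place of code of your own. Each camera call takes 0.05 s, during which the arm holds its last target. There are 200 camera calls.

## Working session

There is one attempt and no reset: what is moved stays moved. The work goes in short steps, Python scripts to look and compute and a tool call to move; the robot and the scene stay as the last step left them, time stands still between calls to the robot, and variables do not carry over. Pictures are saved under pics/ and viewed, at most 10 in all, crops included, and the job is handed in when it is done.

Besides the shell and the picture viewer there is one more tool, called as a command line: name --pt "numbers of a row" for each row, then --argument value for the rest. jog_arm: Moves the arm, as the interface text tells. Shifts and turns lie within -1 to 1; 1 stands for 0.025 m of shift or 0.1 rad of turn. Its arguments: {"type":"object","properties":{"moves":{"type":"array","items":{"type":"array","items":{"type":"number"}}},"fingers":{"type":"number"},"newtons":{"type":"number"}},"required":["moves"]}

```bash
ls; mkdir -p pics; cat > h.py <<'E'
import numpy as np,cv2
from rig import state,eyes,r
def proj(s,P):
    R=np.array(s["rotation"]);o=np.array(s["origin"])
    pc=(np.atleast_2d(P)-o)@R
    return cv2.projectPoints(pc,np.zeros(3),np.zeros(3),np.array(s["mtx"]),np.array(s["distortion"]))[0][:,0]
def ray(s,uv):
    n=cv2.undistortPoints(np.array(uv,float).reshape(-1,1,2),np.array(s["mtx"]),np.array(s["distortion"]))[:,0]
    return np.c_[n,np.ones(len(n))]@np.array(s["rotation"]).T
def atz(s,uv,z):
    d=ray(s,uv);o=np.array(s["origin"]);return o+d*((z-o[2])/d[:,2])[:,None]
E
python3 - <<'E'
from h import *
for c in("scene","top"):
    s=eyes.snapshot(c);cv2.imwrite(f"pics/{c}0.png",s["color"]);print(c,np.round(s["origin"],3),np.round(s["rotation"],2).tolist(),np.round(s["mtx"],0).tolist())
    for l in["sampler","carousel","hub_grip","vial_mouth","syringe","bare_syringe","rack","eluent_bottle","beaker","filter_box"]:
        for d in eyes.regions_of(c,l)[:3]:
            m=cv2.moments(d["pixels"].astype(np.uint8),True);u=(m["m10"]/max(m["m00"],1),m["m01"]/max(m["m00"],1))
            print(l,round(d["conf"],2),d["rect"],np.round(u),np.round(atz(s,u,0.05),3)[0])
print(state()["t"],np.round(state()["ee_rot"],3).tolist(),r.pinch_z)
E
```

```text
pics
scene [1.121 0.151 1.062] [[-0.15, 0.85, -0.51], [0.99, 0.12, -0.08], [-0.01, -0.51, -0.86]] [[436.0, 0.0, 318.0], [0.0, 436.0, 203.0], [0.0, 0.0, 1.0]]
sampler 0.79 [274.8, 156.7, 150.0, 131.3] [350. 225.] [0.577 0.148 0.05 ]
carousel 0.58 [305.0, 172.0, 71.7, 87.1] [339. 205.] [0.522 0.114 0.05 ]
carousel 0.42 [175.4, 229.9, 36.1, 45.0] [191. 254.] [ 0.717 -0.241  0.05 ]
hub_grip 0.73 [304.3, 174.5, 73.7, 82.0] [339. 205.] [0.522 0.114 0.05 ]
vial_mouth 0.78 [307.7, 172.6, 73.9, 86.2] [339. 205.] [0.522 0.114 0.05 ]
syringe 0.72 [210.0, 192.6, 16.3, 31.7] [217. 209.] [ 0.581 -0.211  0.05 ]
syringe 0.71 [178.5, 179.0, 19.7, 31.1] [186. 193.] [ 0.543 -0.307  0.05 ]
syringe 0.7 [149.6, 168.6, 23.9, 31.2] [162. 182.] [ 0.517 -0.385  0.05 ]
bare_syringe 0.66 [186.3, 162.6, 15.6, 24.1] [195. 173.] [ 0.475 -0.303  0.05 ]
rack 0.76 [178.5, 171.2, 37.5, 50.7] [197. 197.] [ 0.553 -0.274  0.05 ]
rack 0.73 [271.0, 159.3, 156.9, 129.7] [350. 224.] [0.577 0.147 0.05 ]
eluent_bottle 0.71 [175.2, 230.9, 36.7, 42.9] [191. 253.] [ 0.717 -0.241  0.05 ]
eluent_bottle 0.19 [175.6, 170.9, 39.7, 53.
[... 905 characters left out ...]
5 -0.38   0.05 ]
bare_syringe 0.59 [414.4, 214.5, 9.3, 11.9] [420. 219.] [ 0.495 -0.296  0.05 ]
rack 0.97 [408.9, 192.2, 14.8, 45.4] [414. 214.] [ 0.515 -0.277  0.05 ]
eluent_bottle 0.79 [386.3, 145.5, 25.0, 26.0] [398. 157.] [ 0.72  -0.236  0.05 ]
eluent_bottle 0.61 [176.3, 253.0, 34.1, 24.1] [194. 264.] [0.372 0.473 0.05 ]
eluent_bottle 0.15 [413.2, 213.3, 11.6, 13.8] [420. 220.] [ 0.494 -0.295  0.05 ]
beaker 0.8 [191.8, 199.8, 16.9, 17.9] [199. 210.] [0.556 0.461 0.05 ]
beaker 0.62 [232.2, 152.1, 109.2, 97.0] [289. 200.] [0.58  0.151 0.05 ]
filter_box 0.93 [176.6, 254.1, 35.2, 22.2] [194. 264.] [0.371 0.474 0.05 ]
1.1 [[-0.916, 0.402, -0.0], [0.402, 0.916, -0.0], [0.0, -0.0, -1.0]] 0.0187
```

View pics/top0.png

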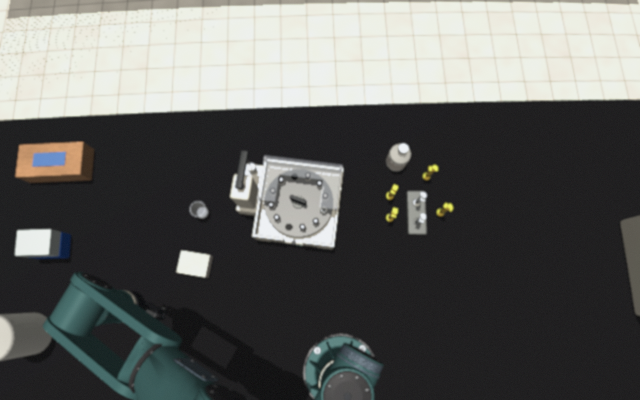

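View pics/scene0.png

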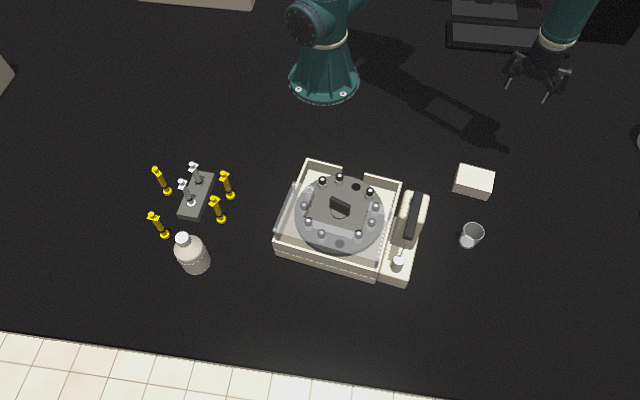

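The top view shows the sampler around (297,200), its front facing the robot. The rack is at (417,212), with four yellow decoys around it. I'll enlarge both areas.

```bash
python3 - <<'E'
from h import *
a=cv2.imread("pics/scene0.png");b=cv2.imread("pics/top0.png")
f=lambda i,x,y,w,h,W,H:cv2.resize(i[y:y+h,x:x+w],(W,H),interpolation=cv2.INTER_CUBIC)
t=np.hstack([f(a,270,150,160,120,400,300),f(a,140,150,100,75,400,300)])
u=np.hstack([f(b,225,145,130,97,400,300),f(b,380,150,100,75,400,300)])
cv2.imwrite("pics/m1.png",np.vstack([t,u]))
E
```

```text
(no output)
```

View pics/m1.png

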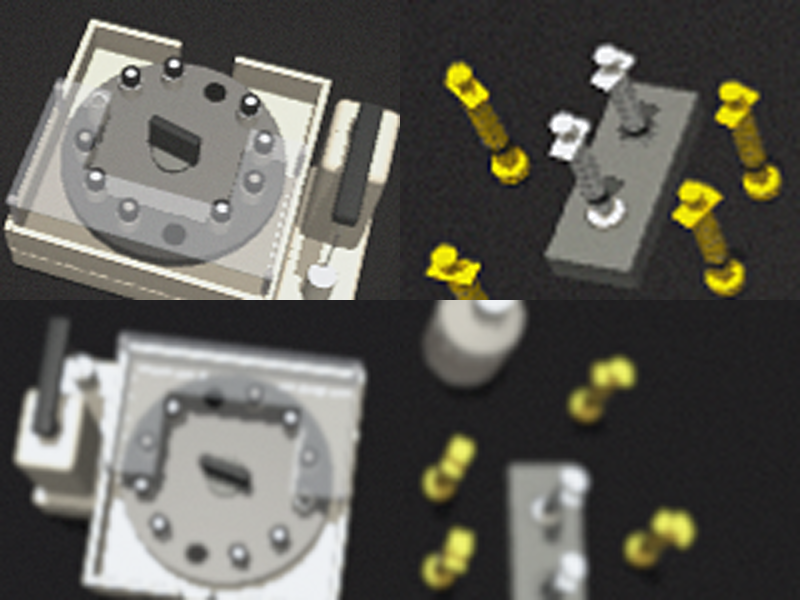

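```bash
cat > fit.py <<'E'
from h import *
from scipy.optimize import least_squares
S=eyes.snapshot("scene");T=eyes.snapshot("top")
sc=lambda l:[(270+x*.4-.3,150+y*.4-.3) for x,y in l]
tc=lambda l:[(225+x*.325-.3,145+(y-300)*97/300-.3) for x,y in l]
cs=sc([(130,73),(173,65),(250,100),(264,138),(254,177),(221,206),(128,207),(95,177),(85,137)])
ct=tc([(173,405),(290,415),(255,392),(147,440),(140,483),(160,523),(238,555),(280,537),(310,455)])
def res(p):
    out=[]
    a=p[2]+np.arange(12)*np.pi/6
    P=np.c_[p[0]+.09*np.cos(a),p[1]+.09*np.sin(a),np.full(12,.119)]
    for s,c in((S,cs),(T,ct)):
        q=proj(s,P)
        for u in c:
            d=q-u;out+=list(d[np.argmin((d**2).sum(1))])
    return out
b=min((least_squares(res,[.565,.128,t]) for t in np.linspace(0,.45,5)),key=lambda f:f.cost)
print("carousel",b.x,np.degrees(b.x[2]),np.abs(b.fun).max().round(1))
o=atz(S,sc([(98,105)]),.119)[0];print("open S",o,np.degrees(np.arctan2(*(o[:2]-b.x[:2])[::-1])))
o=atz(T,tc([(305,503)]),.119)[0];print("open T",o,np.degrees(np.arctan2(*(o[:2]-b.x[:2])[::-1])))
w=atz(S,sc([(95,22),(330,80)]),.095);print("wall S",w,"\n T",atz(T,tc([(83,583),(123,338)]),.095))
E
python3 - <<'E'
exec(open("fit.py").read())
w=atz(S,sc([(95,22),(180,43),(237,60),(330,80)]),.095)
for i,j in((0,3),(0,1),(2,3)):
  d=w[j]-w[i];print("yaw",np.degrees(np.arctan2(-d[0],d[1])),np.hypot(*d[:2]))
E=lambda l:[(140+(x-400)/4-.4,150+y/4-.4) for x,y in l]
print("scene: disc",atz(S,E([(605,210)]),.035),"plunger",atz(S,E([(570,122)]),.1375),"rack",atz(S,E([(635,85),(697,97),(632,270),(547,255)]),.026))
E2=lambda l:[(380+(x-400)/4-.4,150+(y-300)/4-.4) for x,y in l]
print("top: disc",atz(T,E2([(545,512)]),.035),"plunger",atz(T,E2([(574,482)]),.1375),"yellow tops",atz(T,E2([(460,450),(460,545),(675,525),(620,373)]),.12))
E
```

```text
carousel [0.56245431 0.11649817 0.13314651] 7.628732836840233 1.0
open S [0.53431686 0.03402568 0.119     ] -108.83829554266765
open T [0.52418511 0.03454667 0.119     ] -115.03133832988563
wall S [[0.41309376 0.01077153 0.095     ]
 [0.45334323 0.27001094 0.095     ]] 
 T [[0.4511646  0.27356227 0.095     ]
 [0.72166065 0.22841801 0.095     ]]
yaw -8.825270938852492 0.26234537203175917
yaw -8.825500924965338 0.09707791666940072
yaw -6.708042987258808 0.10069444919047307
scene: disc [[ 0.5616834  -0.29248616  0.035     ]] plunger [[ 0.55729801 -0.28955365  0.1375    ]] rack [[ 0.45141376 -0.30598185  0.026     ]
 [ 0.4552676  -0.25869464  0.026     ]
 [ 0.6002048  -0.2641944   0.026     ]
 [ 0.59712037 -0.32499133  0.026     ]]
top: disc [[ 0.55667661 -0.28895866  0.035     ]] plunger [[ 0.55919024 -0.28978549  0.1375    ]] yellow tops [[ 0.5936344  -0.20207436  0.12      ]
 [ 0.51386067 -0.19609391  0.12      ]
 [ 0.52402291 -0.37486036  0.12      ]
 [ 0.65529885 -0.34171783  0.12      ]]
```

```bash
cat >> h.py <<'E'
def rows(wps):
    """wps: (x,y,z,yaw of tool y in deg,nrows); prints rows in tool units"""
    s=state();p=np.array(s["tcp_pos"]);R=np.array(s["ee_rot"]);a=np.degrees(np.arctan2(R[1,1],R[0,1]));L=[]
    for *q,b,n in wps:
        q=np.array(q);d=(q-p)/n;da=(b-a)/n
        for i in range(n):
            t=np.radians(a+da*i);y=np.array([np.cos(t),np.sin(t),0]);z=np.array([0,0,-1.]);x=np.cross(y,z)
            L.append(np.round([d@x/.025,d@y/.025,d@z/.025,0,0,-np.radians(da)/.1],2)+0.)
        p,a=q,b
    for i in range(0,len(L),8):print([list(map(float,l)) for l in L[i:i+8]])
E
python3 -c "
from h import *
rows([(.38,.30,.26,10,12),(.42,.118,.26,-22.4,10),(.563,.118,.22,-22.4,10)])"
```

```text
[[-0.76, -0.58, -0.1, 0.0, 0.0, 0.82], [-0.8, -0.51, -0.1, 0.0, 0.0, 0.82], [-0.84, -0.44, -0.1, 0.0, 0.0, 0.82], [-0.87, -0.37, -0.1, 0.0, 0.0, 0.82], [-0.9, -0.3, -0.1, 0.0, 0.0, 0.82], [-0.92, -0.23, -0.1, 0.0, 0.0, 0.82], [-0.94, -0.15, -0.1, 0.0, 0.0, 0.82], [-0.95, -0.07, -0.1, 0.0, 0.0, 0.82]]
[[-0.95, 0.01, -0.1, 0.0, 0.0, 0.82], [-0.95, 0.08, -0.1, 0.0, 0.0, 0.82], [-0.94, 0.16, -0.1, 0.0, 0.0, 0.82], [-0.92, 0.24, -0.1, 0.0, 0.0, 0.82], [-0.74, 0.03, 0.0, 0.0, 0.0, 0.57], [-0.74, 0.07, 0.0, 0.0, 0.0, 0.57], [-0.74, 0.12, 0.0, 0.0, 0.0, 0.57], [-0.73, 0.16, 0.0, 0.0, 0.0, 0.57]]
[[-0.72, 0.2, 0.0, 0.0, 0.0, 0.57], [-0.71, 0.24, 0.0, 0.0, 0.0, 0.57], [-0.69, 0.28, 0.0, 0.0, 0.0, 0.57], [-0.68, 0.32, 0.0, 0.0, 0.0, 0.57], [-0.66, 0.35, 0.0, 0.0, 0.0, 0.57], [-0.64, 0.39, 0.0, 0.0, 0.0, 0.57], [0.22, 0.53, 0.16, 0.0, 0.0, 0.0], [0.22, 0.53, 0.16, 0.0, 0.0, 0.0]]
[[0.22, 0.53, 0.16, 0.0, 0.0, 0.0], [0.22, 0.53, 0.16, 0.0, 0.0, 0.0], [0.22, 0.53, 0.16, 0.0, 0.0, 0.0], [0.22, 0.53, 0.16, 0.0, 0.0, 0.0], [0.22, 0.53, 0.16, 0.0, 0.0, 0.0], [0.22, 0.53, 0.16, 0.0, 0.0, 0.0], [0.22, 0.53, 0.16, 0.0, 0.0, 0.0], [0.22, 0.53, 0.16, 0.0, 0.0, 0.0]]
```

jog_arm --pt "-0.76 -0.58 -0.1 0 0 0.82" --pt "-0.8 -0.51 -0.1 0 0 0.82" --pt "-0.84 -0.44 -0.1 0 0 0.82" --pt "-0.87 -0.37 -0.1 0 0 0.82" --pt "-0.9 -0.3 -0.1 0 0 0.82" --pt "-0.92 -0.23 -0.1 0 0 0.82" --pt "-0.94 -0.15 -0.1 0 0 0.82" --pt "-0.95 -0.07 -0.1 0 0 0.82" --fingers 50

```text
t: 1.87
tcp_pos: [0.3339, 0.3822, 0.2515]
ee_rot: [[-0.477, 0.879, 0.0], [0.879, 0.477, 0.0], [-0.0, 0.0, -1.0]]
wrist_force: [-0.1, 0.5, -0.6]
finger_gap: 0.05
grip_force: 0.0
```

jog_arm --pt "-0.95 0 -0.1 0 0 0.82" --pt "-0.95 0.08 -0.1 0 0 0.82" --pt "-0.94 0.16 -0.1 0 0 0.82" --pt "-0.92 0.24 -0.1 0 0 0.82" --pt "-0.74 0.03 0 0 0 0.57" --pt "-0.74 0.07 0 0 0 0.57" --pt "-0.74 0.12 0 0 0 0.57" --pt "-0.73 0.16 0 0 0 0.57"

```text
t: 2.53
tcp_pos: [0.3957, 0.2262, 0.2614]
ee_rot: [[0.058, 0.998, 0.0], [0.998, -0.058, 0.0], [0.0, 0.0, -1.0]]
wrist_force: [-0.1, -0.7, -0.9]
finger_gap: 0.0499
grip_force: 0.0
```

jog_arm --pt "-0.72 0.2 0 0 0 0.57" --pt "-0.71 0.24 0 0 0 0.57" --pt "-0.69 0.28 0 0 0 0.57" --pt "-0.68 0.32 0 0 0 0.57" --pt "-0.66 0.35 0 0 0 0.57" --pt "-0.64 0.39 0 0 0 0.57" --pt "0 0 0 0 0 0" --pt "0 0 0 0 0 0"

```text
t: 3.2
tcp_pos: [0.4193, 0.117, 0.2614]
ee_rot: [[0.388, 0.922, 0.0], [0.922, -0.388, 0.0], [0.0, 0.0, -1.0]]
wrist_force: [-0.3, -0.9, -0.1]
finger_gap: 0.05
grip_force: 0.0
```

```bash
python3 -c "
from h import *
rows([(.563,.1175,.18,-22.4,8)])"
```

```text
[[0.28, 0.66, 0.41, 0.0, 0.0, -0.01], [0.28, 0.66, 0.41, 0.0, 0.0, -0.01], [0.28, 0.66, 0.41, 0.0, 0.0, -0.01], [0.28, 0.66, 0.41, 0.0, 0.0, -0.01], [0.28, 0.66, 0.41, 0.0, 0.0, -0.01], [0.28, 0.66, 0.41, 0.0, 0.0, -0.01], [0.28, 0.66, 0.41, 0.0, 0.0, -0.01], [0.28, 0.66, 0.41, 0.0, 0.0, -0.01]]
```

jog_arm --pt "0.28 0.66 0.41 0 0 0" --pt "0.28 0.66 0.41 0 0 0" --pt "0.28 0.66 0.41 0 0 0" --pt "0.28 0.66 0.41 0 0 0" --pt "0.28 0.66 0.41 0 0 0" --pt "0.28 0.66 0.41 0 0 0" --pt "0.28 0.66 0.41 0 0 0" --pt "0.28 0.66 0.41 0 0 0"

```text
t: 3.87
tcp_pos: [0.5631, 0.1194, 0.1786]
ee_rot: [[0.385, 0.923, -0.0], [0.923, -0.385, 0.0], [0.0, -0.0, -1.0]]
wrist_force: [-0.6, 0.4, 0.5]
finger_gap: 0.0498
grip_force: 0.0
```

```bash
python3 - <<'E'
from h import *
s=eyes.snapshot("scene");i=s["color"]
def bar(c,a,zs):
    a=np.radians(a);d=np.array([np.cos(a),np.sin(a)]);n=np.array([-d[1],d[0]])
    return np.array([[*(np.array(c)+d*sx*.028+n*sy*.006),zs] for sx,sy in((1,1),(1,-1),(-1,-1),(-1,1))])
f=lambda i,x,y,w,h,W,H:cv2.resize(i[y:y+h,x:x+w],(W,H),interpolation=cv2.INTER_CUBIC)
def draw(s,x0,y0,w,h):
    k=400/w;im=f(s["color"],x0,y0,w,h,400,300)
    q=(proj(s,bar((.563,.1175),67.6,.138))+.5-[x0,y0])*k
    im2=im.copy();cv2.polylines(im2,[q.astype(int)],True,(0,0,255),1)
    return im,im2
t=eyes.snapshot("top")
cv2.imwrite("pics/m2.png",np.vstack([np.hstack(draw(s,290,160,100,75)),np.hstack(draw(t,250,170,100,75))]))
E
```

```text
(no output)
```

View pics/m2.png

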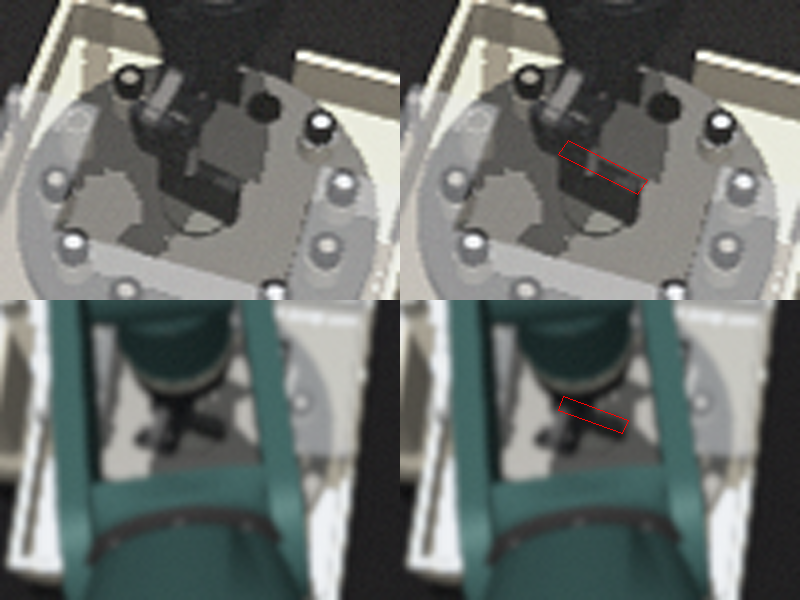

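jog_arm --pt "-0.06 0.03 0.5 0 0 0" --pt "0 0 0.6 0 0 0" --pt "0 0 0.6 0 0 0" --pt "0 0 0.6 0 0 0" --pt "0 0 0.4 0 0 0" --pt "0 0 0.23 0 0 0" --pt "0 0 0 0 0 0" --pt "0 0 0 0 0 0"

```text
t: 4.63
tcp_pos: [0.5625, 0.1167, 0.1064]
ee_rot: [[0.386, 0.922, -0.0], [0.922, -0.386, -0.0], [-0.0, -0.0, -1.0]]
wrist_force: [0.3, 0.4, -0.6]
finger_gap: 0.0499
grip_force: 0.0
```

jog_arm --pt "0 0 0 0 0 0" --pt "0 0 0 0 0 0" --pt "0 0 0 0 0 0" --pt "0 0 0 0 0 0" --pt "0 0 0 0 0 0" --pt "0 0 0 0 0 0" --pt "0 0 0 0 0 0" --pt "0 0 0 0 0 0" --fingers 0 --newtons 25

```text
t: 5.3
tcp_pos: [0.5604, 0.1174, 0.1067]
ee_rot: [[0.387, 0.922, -0.004], [0.922, -0.387, 0.002], [0.0, -0.004, -1.0]]
wrist_force: [-6.7, 3.3, 8.7]
finger_gap: 0.0115
grip_force: 28.3
```

jog_arm --pt "0 -0.09 0 0 0 0" --pt "0 0 0 0 0 0.5" --pt "0 0 0 0 0 0.8" --pt "0 0 0 0 0 0.8" --pt "0 0 0 0 0 0.8" --pt "0 0 0 0 0 0.8" --pt "0 0 0 0 0 0.8" --pt "0 0 0 0 0 0.8"

```text
t: 5.97
tcp_pos: [0.5595, 0.1182, 0.1067]
ee_rot: [[0.802, 0.597, -0.001], [0.597, -0.802, 0.001], [-0.0, -0.002, -1.0]]
wrist_force: [-5.4, 4.2, 7.0]
finger_gap: 0.0118
grip_force: 28.2
```

```bash
python3 - <<'E'
from h import *
s=state();print(s["wrist_force"],s["moment"],s["q"])
E
```

```text
[-5.38295618  4.21197323  6.96470852] [0.70567001 0.7390808  0.05935441] [0.08632919 0.45901551 1.70338227 0.00186775 0.98054023 1.01659469]
```

jog_arm --pt "0 0 0 0 0 0.8" --pt "0 0 0 0 0 0.8" --pt "0 0 0 0 0 0.8" --pt "0 0 0 0 0 0.8" --pt "0 0 0 0 0 0.8" --pt "0 0 0 0 0 0.8" --pt "0 0 0 0 0 0.8" --pt "0 0 0 0 0 0.8"

```text
t: 6.63
tcp_pos: [0.5591, 0.1194, 0.1067]
ee_rot: [[1.0, -0.001, -0.002], [-0.001, -1.0, 0.003], [-0.002, -0.003, -1.0]]
wrist_force: [-6.8, 9.8, 8.0]
finger_gap: 0.0115
grip_force: 28.5
```

jog_arm --pt "0 0 0 0 0 0.8" --pt "0 0 0 0 0 0.7" --pt "0 0 0 0 0 0" --pt "0 0 0 0 0 0" --pt "0 0 0 0 0 0" --pt "0 0 0 0 0 0" --pt "0 0 0 0 0 0" --pt "0 0 0 0 0 0"

```text
t: 7.3
tcp_pos: [0.5591, 0.1197, 0.1067]
ee_rot: [[0.989, -0.148, -0.002], [-0.148, -0.989, 0.004], [-0.003, -0.004, -1.0]]
wrist_force: [-5.6, 10.3, 7.1]
finger_gap: 0.0115
grip_force: 29.4
```

```bash
cat > look.py <<'E'
from h import *
import sys
s=eyes.snapshot("scene");x,y,w,h=map(int,sys.argv[2:6]);i=s["color"][y:y+h,x:x+w]
cv2.imwrite(sys.argv[1],cv2.resize(i,(800,600),interpolation=cv2.INTER_CUBIC))
print(state()["moment"],state()["wrist_force"])
E
python3 look.py pics/m3.png 270 140 160 120
```

```text
[ 1.46131796  0.87636535 -0.4220215 ] [-5.86615414 10.44365876  6.60356779]
```

View pics/m3.png

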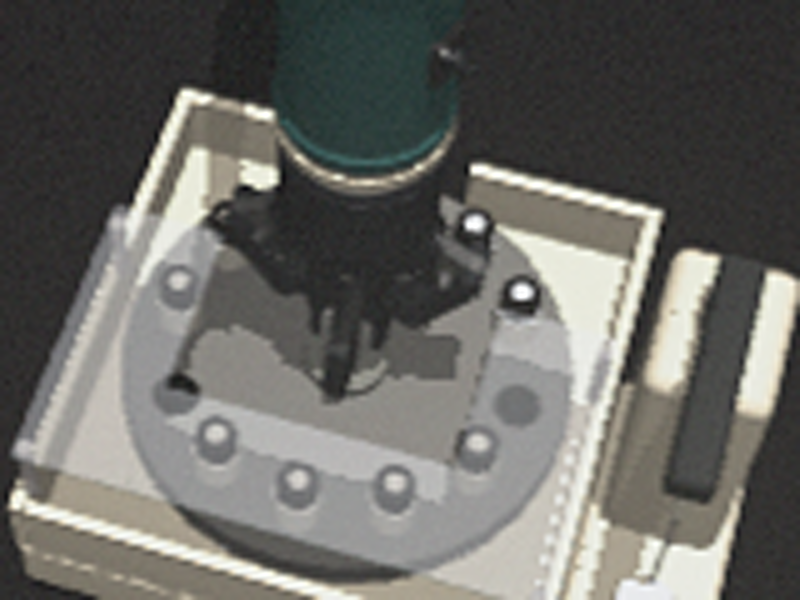

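The carousel has turned about 76°, with the open vial hidden behind the gripper toward the notch. I'll release, lift, and check that it clicked in.

jog_arm --pt "0 0 0 0 0 0" --pt "0 0 0 0 0 0" --pt "0 0 0 0 0 0" --pt "0 0 0 0 0 0" --pt "0 0 0 0 0 0" --pt "0 0 0 0 0 0" --pt "0 0 -0.2 0 0 0" --pt "0 0 -0.5 0 0 0" --fingers 45

```text
t: 8.02
tcp_pos: [0.5592, 0.1169, 0.1224]
ee_rot: [[0.989, -0.146, -0.003], [-0.146, -0.989, -0.0], [-0.003, 0.001, -1.0]]
wrist_force: [-0.7, -0.2, -1.2]
finger_gap: 0.0451
grip_force: 0.0
```

jog_arm --pt "0 0 -1 0 0 0" --pt "0 0 -1 0 0 0" --pt "0 0 -1 0 0 0" --pt "0 0 -1 0 0 0" --pt "0 0 -1 0 0 0" --pt "0 0 -1 0 0 0" --pt "0 0 -1 0 0 0" --pt "0 0 0 0 0 0"

```text
t: 8.68
tcp_pos: [0.5635, 0.1174, 0.3045]
ee_rot: [[0.989, -0.146, 0.009], [-0.146, -0.989, 0.001], [0.009, -0.002, -1.0]]
wrist_force: [1.4, 0.0, 0.6]
finger_gap: 0.0452
grip_force: 0.0
```

```bash
python3 -c "
from h import *
rows([(.56,-.08,.28,-98.5,8),(.56,-.287,.24,-95,8)])"
```

```text
[[0.13, 0.98, 0.12, 0.0, 0.0, 0.0], [0.13, 0.98, 0.12, 0.0, 0.0, 0.0], [0.13, 0.98, 0.12, 0.0, 0.0, 0.0], [0.13, 0.98, 0.12, 0.0, 0.0, 0.0], [0.13, 0.98, 0.12, 0.0, 0.0, 0.0], [0.13, 0.98, 0.12, 0.0, 0.0, 0.0], [0.13, 0.98, 0.12, 0.0, 0.0, 0.0], [0.13, 0.98, 0.12, 0.0, 0.0, 0.0]]
[[0.15, 1.02, 0.2, 0.0, 0.0, -0.08], [0.15, 1.02, 0.2, 0.0, 0.0, -0.08], [0.14, 1.03, 0.2, 0.0, 0.0, -0.08], [0.13, 1.03, 0.2, 0.0, 0.0, -0.08], [0.12, 1.03, 0.2, 0.0, 0.0, -0.08], [0.11, 1.03, 0.2, 0.0, 0.0, -0.08], [0.11, 1.03, 0.2, 0.0, 0.0, -0.08], [0.1, 1.03, 0.2, 0.0, 0.0, -0.08]]
```

jog_arm --pt "0.13 0.9 0.1 0 0 0" --pt "0.13 0.95 0.1 0 0 0" --pt "0.13 0.95 0.1 0 0 0" --pt "0.13 0.95 0.1 0 0 0" --pt "0.13 0.95 0.1 0 0 0" --pt "0.13 0.95 0.1 0 0 0" --pt "0 0 0 0 0 0" --pt "0 0 0 0 0 0"

```text
t: 9.35
tcp_pos: [0.5589, -0.0263, 0.2832]
ee_rot: [[0.989, -0.148, -0.001], [-0.148, -0.989, 0.0], [-0.001, -0.0, -1.0]]
wrist_force: [0.8, 1.4, -0.1]
finger_gap: 0.0452
grip_force: 0.0
```

```bash
python3 - <<'E'
from h import *
f=lambda i,x,y,w,h:cv2.resize(i[y:y+h,x:x+w],(400,300),interpolation=cv2.INTER_CUBIC)
# median of 4 frames lowers noise
S=[eyes.snapshot("scene") for _ in range(3)];T=[eyes.snapshot("top") for _ in range(3)]
a=np.median([s["color"] for s in S],0).astype(np.uint8);b=np.median([s["color"] for s in T],0).astype(np.uint8)
np.savez("v.npz",a=a,b=b)
cv2.imwrite("pics/m4.png",np.vstack([np.hstack([f(a,300,140,120,90),f(a,170,160,60,45)]),np.hstack([f(b,240,170,100,75),f(b,395,180,60,45)])]))
E
```

```text
(no output)
```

View pics/m4.png

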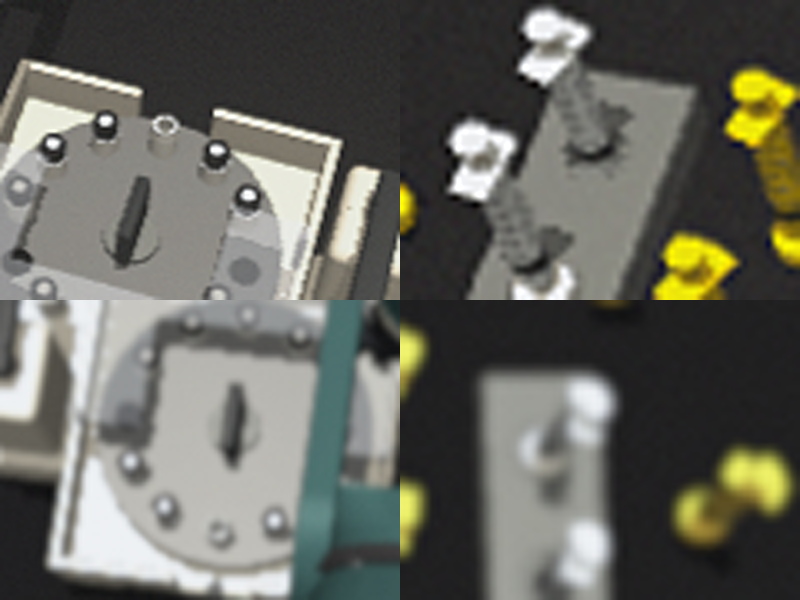

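```bash
cat > m.py <<'E'
from h import *
S=eyes.snapshot("scene");T=eyes.snapshot("top")
E=lambda l:[(300+x*.3-.35,140+y*.3-.35) for x,y in l]
F=lambda l:[(170+(x-400)*.15-.43,160+y*.15-.43) for x,y in l]
G=lambda l:[(240+x*.25-.38,170+(y-300)*.25-.38) for x,y in l]
H=lambda l:[(395+(x-400)*.15-.43,180+(y-300)*.15-.43) for x,y in l]
E
python3 - <<'E'
from m import *
p=lambda *a:print(*[np.round(x,4).tolist() if not isinstance(x,str) else x for x in a])
p("mouth S",atz(S,E([(165,126)]),.119)," T",atz(T,G([(221,537)]),.119))
w=atz(S,E([(22,62),(142,92),(213,110),(341,141)]),.095);p("wall",w)
d=w[3]-w[0];p("yaw",np.degrees(np.arctan2(-d[0],d[1])))
b=atz(S,E([(140,180),(122,243)]),.138);p("bar S",b)
b=atz(T,G([(236,385),(234,415)]),.138);p("bar T",b)
wg=atz(S,F([(453,183),(485,198),(518,145)]),.1195);p("wing S",wg)
p("plunger S",atz(S,F([(484,133)]),.1375),"wing centre?",atz(S,F([(485,162)]),.1195), "T plunger",atz(T,H([(591,400)]),.1375),"disc S",atz(S,F([(541,283)]),.030),"disc T",atz(T,H([(540,447)]),.030))
# caps fit
from scipy.optimize import least_squares
cs=E([(54,145),(105,124),(216,151),(248,196),(19,186),(44,287),(217,292)]);ct=G([(132,463),(166,507),(275,521),(148,355),(193,322),(248,315),(300,335)])
def res(p):
    out=[];a=p[2]+np.arange(12)*np.pi/6
    P=np.c_[p[0]+.09*np.cos(a),p[1]+.09*np.sin(a),np.full(12,.1205)]
    for i,(s,c) in enumerate(((S,cs),(T,ct))):
        q=proj(s,P)+p[3+2*i:5+2*i]*0
        for u in c:
            dd=q-u;out+=list(dd[np.argmin((dd**2).sum(1))])
    return out
f=least_squares(res,[.563,.118,-.153,0,0,0,0]);p("fit",f.x[:3],np.degrees(f.x[2]),f.fun)
c,a=f.x[:2],f.x[2];p("mouth",c-.09*np.array([np.cos(a),np.sin(a)]))
E
```

```text
mouth S [[0.4759, 0.1311, 0.119]]  T [[0.4666, 0.1303, 0.119]]
wall [[0.4128, 0.0067, 0.095], [0.4289, 0.1083, 0.095], [0.4385, 0.1672, 0.095], [0.454, 0.2707, 0.095]]
yaw -8.8763
bar S [[0.5402, 0.1183, 0.138], [0.596, 0.1118, 0.138]]
bar T [[0.5877, 0.1141, 0.138], [0.5628, 0.1164, 0.138]]
wing S [[0.5687, -0.3033, 0.1195], [0.5736, -0.289, 0.1195], [0.5481, -0.2837, 0.1195]]
plunger S [[0.5556, -0.2899, 0.1375]] wing centre? [[0.5576, -0.294, 0.1195]] T plunger [[0.5609, -0.2903, 0.1375]] disc S [[0.5588, -0.2951, 0.03]] disc T [[0.5613, -0.2895, 0.03]]
fit [0.5627, 0.1166, -0.1608] -9.2121 [-0.3323, -0.3865, 0.2361, -0.9908, 0.3827, -0.4845, 0.1572, -0.331, 0.2337, 0.234, 0.1039, 0.5479, 0.5431, 1.0215, 0.1034, -0.2904, 0.1785, -0.1426, 0.5102, -0.2238, 0.1084, 0.1652, 0.1352, 0.0657, 0.3279, -0.0377, 0.3323, 0.0677]
mouth [0.4739, 0.131]
```

The open vial sits centred in the notch (scene crop pixel 165,126). The carousel yaw of -9.2° matches the sampler's -8.9°, so it has clicked in. The filter syringe is in the well with larger world x, with its disc at crop pixel (541,283).

```bash
python3 -c "
from h import *
rows([(.559,-.2905,.23,-102,14),(.559,-.2905,.165,-102,2)])"
```

```text
[[0.11, 0.75, 0.15, 0.0, 0.0, 0.05], [0.11, 0.75, 0.15, 0.0, 0.0, 0.05], [0.12, 0.75, 0.15, 0.0, 0.0, 0.05], [0.12, 0.75, 0.15, 0.0, 0.0, 0.05], [0.12, 0.75, 0.15, 0.0, 0.0, 0.05], [0.13, 0.75, 0.15, 0.0, 0.0, 0.05], [0.13, 0.75, 0.15, 0.0, 0.0, 0.05], [0.13, 0.75, 0.15, 0.0, 0.0, 0.05]]
[[0.14, 0.75, 0.15, 0.0, 0.0, 0.05], [0.14, 0.75, 0.15, 0.0, 0.0, 0.05], [0.14, 0.75, 0.15, 0.0, 0.0, 0.05], [0.15, 0.75, 0.15, 0.0, 0.0, 0.05], [0.15, 0.74, 0.15, 0.0, 0.0, 0.05], [0.15, 0.74, 0.15, 0.0, 0.0, 0.05], [0.0, 0.0, 1.3, 0.0, 0.0, 0.0], [0.0, 0.0, 1.3, 0.0, 0.0, 0.0]]
```

jog_arm --pt "0.11 0.75 0.15 0 0 0.05" --pt "0.11 0.75 0.15 0 0 0.05" --pt "0.12 0.75 0.15 0 0 0.05" --pt "0.12 0.75 0.15 0 0 0.05" --pt "0.12 0.75 0.15 0 0 0.05" --pt "0.13 0.75 0.15 0 0 0.05" --pt "0.13 0.75 0.15 0 0 0.05" --pt "0.13 0.75 0.15 0 0 0.05"

```text
t: 10.42
tcp_pos: [0.5588, -0.1779, 0.2535]
ee_rot: [[0.983, -0.185, 0.0], [-0.185, -0.983, -0.0], [0.0, 0.0, -1.0]]
wrist_force: [-0.8, 0.5, 0.4]
finger_gap: 0.0449
grip_force: 0.0
```

jog_arm --pt "0.14 0.75 0.15 0 0 0.05" --pt "0.14 0.75 0.15 0 0 0.05" --pt "0.14 0.75 0.15 0 0 0.05" --pt "0.15 0.75 0.15 0 0 0.05" --pt "0.15 0.74 0.15 0 0 0.05" --pt "0.15 0.74 0.15 0 0 0.05" --pt "0 0 0.4 0 0 0" --pt "0 0 0 0 0 0"

```text
t: 11.08
tcp_pos: [0.5571, -0.2911, 0.219]
ee_rot: [[0.976, -0.216, -0.002], [-0.216, -0.976, 0.002], [-0.003, -0.001, -1.0]]
wrist_force: [-0.1, -0.6, -0.0]
finger_gap: 0.0454
grip_force: 0.0
```

jog_arm --pt "0 0 0.6 0 0 0" --pt "0 0 0.6 0 0 0" --pt "0 0 0.6 0 0 0" --pt "0 0 0.3 0 0 0" --pt "0 0 0 0 0 0" --pt "0 0 0 0 0 0" --pt "0 0 0 0 0 0" --pt "0 0 0 0 0 0"

```text
t: 11.75
tcp_pos: [0.5587, -0.2916, 0.1697]
ee_rot: [[0.977, -0.214, 0.002], [-0.214, -0.977, -0.001], [0.002, 0.001, -1.0]]
wrist_force: [0.5, 0.4, 0.2]
finger_gap: 0.045
grip_force: 0.0
```

```bash
python3 - <<'E'
from h import *
f=lambda i,x,y,w,h:cv2.resize(i[y:y+h,x:x+w],(400,300),interpolation=cv2.INTER_CUBIC)
im=[]
st=state();p=np.array(st["tcp_pos"])
for c,x,y in(("scene",160,155),("top",380,165)):
    s=eyes.snapshot(c);m=s["color"].copy();k=400/80
    i=f(m,x,y,80,60)
    j=i.copy()
    for q,col in zip(proj(s,[p,[p[0],p[1],.1375],[p[0],p[1],.03]]),((0,0,255),(0,255,0),(255,0,0))):
        cv2.circle(j,tuple(((q+.5-[x,y])*k).astype(int)),3,col,-1)
    im.append(np.hstack([i,j]))
cv2.imwrite("pics/m5.png",np.vstack(im))
E
```

```text
(no output)
```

View pics/m5.png

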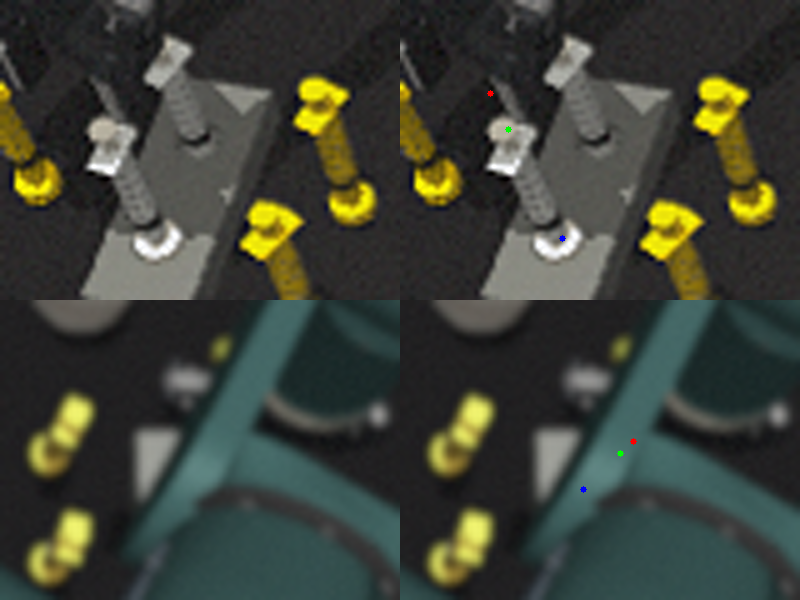

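The projected plunger (green) and disc (blue) points lie on the disc-bearing syringe at crop (505,129) and (560,240). I'll descend and grip.

jog_arm --pt "0 0.03 0.5 0 0 0" --pt "0 0 0.6 0 0 0" --pt "0 0 0.6 0 0 0" --pt "0 0 0.6 0 0 0" --pt "0 0 0.6 0 0 0" --pt "0 0 0.45 0 0 0" --pt "0 0 0 0 0 0" --pt "0 0 0 0 0 0"

```text
t: 12.52
tcp_pos: [0.5576, -0.2921, 0.0846]
ee_rot: [[0.977, -0.215, -0.001], [-0.215, -0.977, 0.0], [-0.001, -0.0, -1.0]]
wrist_force: [0.4, 0.4, 0.1]
finger_gap: 0.045
grip_force: 0.0
```

jog_arm --pt "0 0 0 0 0 0" --pt "0 0 0 0 0 0" --pt "0 0 0 0 0 0" --pt "0 0 0 0 0 0" --pt "0 0 0 0 0 0" --pt "0 0 0 0 0 0" --pt "0 0 0 0 0 0" --pt "0 0 0 0 0 0" --fingers 0 --newtons 20

```text
t: 13.18
tcp_pos: [0.5585, -0.2924, 0.0858]
ee_rot: [[0.977, -0.215, 0.002], [-0.215, -0.977, -0.001], [0.002, 0.0, -1.0]]
wrist_force: [0.2, 1.4, 5.0]
finger_gap: 0.0156
grip_force: 21.3
```

jog_arm --pt "0 0 -0.2 0 0 0" --pt "0 0 -0.4 0 0 0" --pt "0 0 -0.5 0 0 0" --pt "0 0 -0.6 0 0 0" --pt "0 0 -0.6 0 0 0" --pt "0 0 -0.6 0 0 0" --pt "0 0 -0.6 0 0 0" --pt "0 0 -0.6 0 0 0" --newtons 30

```text
t: 13.85
tcp_pos: [0.5577, -0.2924, 0.1893]
ee_rot: [[0.977, -0.214, 0.0], [-0.214, -0.977, -0.001], [0.001, 0.001, -1.0]]
wrist_force: [0.9, -0.7, -0.9]
finger_gap: 0.0153
grip_force: 29.2
```

jog_arm --pt "0 0 -0.6 0 0 0" --pt "0 0 -0.6 0 0 0" --pt "0 0 -0.6 0 0 0" --pt "0 0 -0.6 0 0 0" --pt "0 0 -0.6 0 0 0" --pt "0 0 -0.4 0 0 0" --pt "0 0 0 0 0 0" --pt "0 0 0 0 0 0"

```text
t: 14.52
tcp_pos: [0.5579, -0.2923, 0.2732]
ee_rot: [[0.977, -0.215, 0.001], [-0.215, -0.977, -0.001], [0.001, 0.001, -1.0]]
wrist_force: [0.7, -0.6, -0.9]
finger_gap: 0.0155
grip_force: 29.2
```

```bash
python3 - <<'E'
from h import *
rows([(.474,-.10,.27,-101,12),(.474,.05,.27,-99,12)])
s=eyes.snapshot("scene");p=np.array(state()["tcp_pos"]);p[2]-=.01
u=proj(s,p)[0];x,y=int(u[0]-40),int(u[1]-30)
cv2.imwrite("pics/m6.png",cv2.resize(s["color"][y:y+60,x:x+80],(640,480),interpolation=cv2.INTER_CUBIC))
E
```

```text
[[-0.41, -0.57, 0.01, 0.0, 0.0, -0.02], [-0.41, -0.57, 0.01, 0.0, 0.0, -0.02], [-0.41, -0.57, 0.01, 0.0, 0.0, -0.02], [-0.41, -0.57, 0.01, 0.0, 0.0, -0.02], [-0.41, -0.57, 0.01, 0.0, 0.0, -0.02], [-0.41, -0.57, 0.01, 0.0, 0.0, -0.02], [-0.4, -0.57, 0.01, 0.0, 0.0, -0.02], [-0.4, -0.57, 0.01, 0.0, 0.0, -0.02]]
[[-0.4, -0.57, 0.01, 0.0, 0.0, -0.02], [-0.4, -0.57, 0.01, 0.0, 0.0, -0.02], [-0.4, -0.57, 0.01, 0.0, 0.0, -0.02], [-0.4, -0.58, 0.01, 0.0, 0.0, -0.02], [-0.1, -0.49, 0.0, 0.0, 0.0, -0.03], [-0.09, -0.49, 0.0, 0.0, 0.0, -0.03], [-0.09, -0.49, 0.0, 0.0, 0.0, -0.03], [-0.09, -0.49, 0.0, 0.0, 0.0, -0.03]]
[[-0.09, -0.49, 0.0, 0.0, 0.0, -0.03], [-0.09, -0.49, 0.0, 0.0, 0.0, -0.03], [-0.09, -0.49, 0.0, 0.0, 0.0, -0.03], [-0.09, -0.49, 0.0, 0.0, 0.0, -0.03], [-0.08, -0.49, 0.0, 0.0, 0.0, -0.03], [-0.08, -0.49, 0.0, 0.0, 0.0, -0.03], [-0.08, -0.49, 0.0, 0.0, 0.0, -0.03], [-0.08, -0.49, 0.0, 0.0, 0.0, -0.03]]
```

View pics/m6.png

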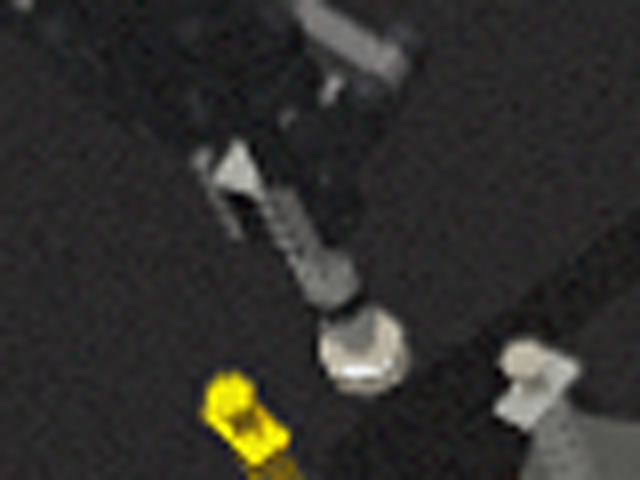

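The syringe with its disc (crop 365,350) hangs in the gripper. I'll carry it over now.

jog_arm --pt "-0.3 -0.4 0 0 0 0" --pt "-0.41 -0.57 0 0 0 0" --pt "-0.41 -0.57 0 0 0 0" --pt "-0.41 -0.57 0 0 0 0" --pt "-0.41 -0.57 0 0 0 0" --pt "-0.41 -0.57 0 0 0 0" --pt "-0.41 -0.57 0 0 0 0" --pt "-0.41 -0.57 0 0 0 0"

```text
t: 15.23
tcp_pos: [0.5023, -0.1661, 0.2712]
ee_rot: [[0.977, -0.215, -0.002], [-0.215, -0.977, 0.001], [-0.003, -0.001, -1.0]]
wrist_force: [-1.0, -0.1, 0.3]
finger_gap: 0.0154
grip_force: 29.2
```

jog_arm --pt "-0.41 -0.57 0 0 0 0" --pt "-0.4 -0.57 0 0 0 0" --pt "-0.4 -0.57 0 0 0 0" --pt "-0.4 -0.57 0 0 0 0" --pt "-0.1 -0.5 0 0 0 0" --pt "-0.1 -0.5 0 0 0 0" --pt "-0.1 -0.5 0 0 0 0" --pt "-0.1 -0.5 0 0 0 0"

```text
t: 15.9
tcp_pos: [0.4773, -0.0512, 0.2723]
ee_rot: [[0.977, -0.214, 0.0], [-0.214, -0.977, -0.0], [0.0, 0.0, -1.0]]
wrist_force: [-0.0, 0.7, -0.1]
finger_gap: 0.0151
grip_force: 29.2
```

```bash
python3 -c "
from h import *
rows([(.474,.131,.27,-101,16)])"
```

```text
[[-0.11, -0.44, 0.01, 0.0, 0.0, -0.02], [-0.11, -0.44, 0.01, 0.0, 0.0, -0.02], [-0.1, -0.44, 0.01, 0.0, 0.0, -0.02], [-0.1, -0.44, 0.01, 0.0, 0.0, -0.02], [-0.1, -0.44, 0.01, 0.0, 0.0, -0.02], [-0.1, -0.44, 0.01, 0.0, 0.0, -0.02], [-0.1, -0.44, 0.01, 0.0, 0.0, -0.02], [-0.1, -0.44, 0.01, 0.0, 0.0, -0.02]]
[[-0.1, -0.44, 0.01, 0.0, 0.0, -0.02], [-0.1, -0.44, 0.01, 0.0, 0.0, -0.02], [-0.1, -0.44, 0.01, 0.0, 0.0, -0.02], [-0.1, -0.44, 0.01, 0.0, 0.0, -0.02], [-0.1, -0.45, 0.01, 0.0, 0.0, -0.02], [-0.1, -0.45, 0.01, 0.0, 0.0, -0.02], [-0.1, -0.45, 0.01, 0.0, 0.0, -0.02], [-0.1, -0.45, 0.01, 0.0, 0.0, -0.02]]
```

jog_arm --pt "-0.1 -0.44 0 0 0 0" --pt "-0.1 -0.44 0 0 0 0" --pt "-0.1 -0.44 0 0 0 0" --pt "-0.1 -0.44 0 0 0 0" --pt "-0.1 -0.44 0 0 0 0" --pt "-0.1 -0.44 0 0 0 0" --pt "-0.1 -0.44 0 0 0 0" --pt "-0.1 -0.44 0 0 0 0"

```text
t: 16.57
tcp_pos: [0.4771, 0.0387, 0.2723]
ee_rot: [[0.977, -0.215, -0.0], [-0.215, -0.977, -0.0], [-0.0, 0.0, -1.0]]
wrist_force: [-0.0, 0.3, -0.8]
finger_gap: 0.0153
grip_force: 29.2
```

jog_arm --pt "-0.1 -0.44 0 0 0 0" --pt "-0.1 -0.44 0 0 0 0" --pt "-0.1 -0.44 0 0 0 0" --pt "-0.1 -0.44 0 0 0 0" --pt "-0.1 -0.44 0 0 0 0" --pt "-0.1 -0.44 0 0 0 0" --pt "-0.1 -0.44 0 0 0 0" --pt "0 0 0 0 0 0"

```text
t: 17.23
tcp_pos: [0.4765, 0.1186, 0.2723]
ee_rot: [[0.977, -0.213, 0.0], [-0.213, -0.977, 0.001], [-0.0, -0.001, -1.0]]
wrist_force: [0.1, 0.1, 0.6]
finger_gap: 0.0151
grip_force: 29.3
```

jog_arm --pt "0 0 0.3 0 0 0" --pt "0 0 0.4 0 0 0" --pt "0 0 0.4 0 0 0" --pt "0 0 0.1 0 0 0" --pt "0 0 0 0 0 0" --pt "0 0 0 0 0 0" --pt "0 0 0 0 0 0" --pt "0 0 0 0 0 0"

```text
t: 17.9
tcp_pos: [0.4769, 0.1164, 0.2427]
ee_rot: [[0.977, -0.215, 0.001], [-0.215, -0.977, -0.0], [0.001, -0.0, -1.0]]
wrist_force: [-0.4, 0.9, -0.4]
finger_gap: 0.0153
grip_force: 29.3
```

```bash
python3 - <<'E'
from h import *
p=np.array(state()["tcp_pos"]);print(p)
S=[eyes.snapshot("scene") for _ in range(4)];s=S[0];a=np.mean([q["color"] for q in S],0).astype(np.uint8)
g=p.copy();g[2]+=.0187
print("scene px: disc centre(z13) expected",proj(s,g-[0,0,.079]),"outlet",proj(s,g-[0,0,.092]),"mouth",proj(s,[.474,.131,.119]))
t=eyes.snapshot("top");print("top", proj(t,g-[0,0,.079]))
cv2.imwrite("s7.png",a);cv2.imwrite("t7.png",t["color"])
k=lambda i,x,y:cv2.resize(i[y:y+60,x:x+60],(400,400),interpolation=cv2.INTER_CUBIC)
u=proj(s,[.474,.131,.15])[0];v=proj(t,[.474,.131,.15])[0];x,y=(u-30).astype(int);X,Y=(v-30).astype(int);print(x,y,X,Y)
cv2.imwrite("pics/m7.png",np.hstack([k(a,x,y),k(t["color"],X,Y)]))
E
```

```text
[0.47694463 0.11642094 0.24268248]
scene px: disc centre(z13) expected [[344.62746772 162.71376232]] outlet [[344.39264755 165.78283523]] mouth [[349.20974572 176.83733515]]
top [[298.18329751 222.25823439]]
319 139 264 195
```

View pics/m7.png

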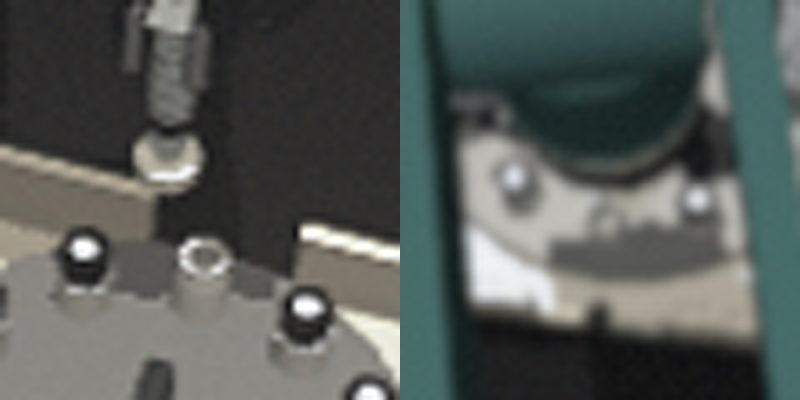

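The disc is at crop (168,158) and the open mouth at (204,256). I'll measure their relative offset in this one camera.

```bash
cat > disc.py <<'E'
from h import *
from scipy.optimize import least_squares
def run():
    S=[eyes.snapshot("scene") for _ in range(5)];s=S[0];a=np.mean([q["color"] for q in S],0).astype(np.float32)
    p=np.array(state()["tcp_pos"])
    u=proj(s,p-[0,0,.06])[0];K=8
    x,y=(u-[15,13]).astype(int);c=cv2.resize(a[y:y+24,x:x+30],None,fx=K,fy=K,interpolation=cv2.INTER_CUBIC)
    g=c.min(2);m=(g>105).astype(np.uint8)
    n,l,st,ce=cv2.connectedComponentsWithStats(m)
    pr=(u-[x,y]+.5)*K;i=1+np.argmin(np.hypot(*(ce[1:]-pr).T)+1000*(st[1:,4]<1500))
    b=st[i];px=lambda X,Y:((X)/K-.5+x,(Y)/K-.5+y)
    L,Tt=px(b[0],b[1]);R,B=px(b[0]+b[2],b[1]+b[3])
    t=np.linspace(0,2*np.pi,60);out=p[2]-.0738
    def ext(v):
        P=np.vstack([np.c_[v[0]+.0125*np.cos(t),v[1]+.0125*np.sin(t),0*t+out+z] for z in(.008,.018)]);q=proj(s,P)
        return np.array([q[:,0].min(),q[:,0].max(),q[:,1].max()])
    f=least_squares(lambda v:ext(v)-[L,R,B],p[:2],x_scale=.01)
    print("tcp",p.round(4),"disc xy in S",f.x.round(4),"res",f.fun.round(2),"box",np.round([L,R,Tt,B],1),"outlet z",out.round(4))
    return s,a,g
if __name__=="__main__":
    s,a,g=run()
    # mouth: bright ring around the expected spot, outer extents
    u=proj(s,[.474,.131,.119])[0];K=8;x,y=(u-[10,9]).astype(int);c=cv2.resize(a[y:y+20,x:x+20],None,fx=K,fy=K,interpolation=cv2.INTER_CUBIC).min(2)
    np.set_printoptions(linewidth=200);print(x,y);print(a[y:y+18,x:x+20].min(2).astype(int))
E
python3 disc.py
```

```text
tcp [0.4766 0.1166 0.2423] disc xy in S [0.4809 0.1019] res [ 5.05 -5.    0.07] box [328.5 348.8 158.9 168.8] outlet z 0.1685
339 167
[[142 136 125 118 117 123 120  93  48  34  36  38  38  39  38  44  47  49  44  46]
 [105 123 118  78  46  58  47  31  35  35  40  38  38  35  36  38  43  46  47  47]
 [ 95  94  92  62  33  34  36  37  36  37  38  38  39  39  38  36  43  46  48  46]
 [ 96  98  85  56  34  37  39  38  38  37  39  39  39  38  41  38  42  44  45  46]
 [ 96  99  83  55  35  39  37  40  37  38  40  40  36  38  38  36  44  49  47  46]
 [ 97  96  85  54  34  38  38  39  38  39  35  39  38  37  37  36  44  48  47  45]
 [ 96 100  85  52  36  38  38  38  36  36  39  40  38  39  38  41  45  48  48  48]
 [ 96  99  76  48  40  38  35  31  79  91  75  73  61  42  36  34  42  48  47  47]
 [ 86  86  78  73  68  54  48  90 210 219 155 143 123  72  39  40  44  46  47  49]
 [ 85  84  85  86  85  86  93 224 185  96 100 100 117 113  70  36  44  49  47  48]
 [ 85  87  85  86  85  84 103 185 148  93 100  95  85 133 107  44  48  47  46  47]
 [ 84  86  86  84  84  84  78 217 192 112 103 105 136 187 144  85  81  64  51  53]
 [ 85  84  85  85  83  82  90 127 199 176 135 158 232 180  84  85  84  87  90  83]
 [ 85  86  85  85  85  82  98 113 101 142 158 158 130 122 104  83  86  87  85  86]
 [ 84  86  85  85  85  85  98 121 127 130 130 132 136 128  99  84  84  84  84  85]
 [ 86  83  84  82  90  87  95 113 125 135 138 137 132 122  99  89  85  84  83  84]
 [107  88  90  88 123 106  99 113 119 123 126 127 125 114 126 135 109  88  88  88]
 [132 133 133 133 134 107 101 111 119 123 126 126 123 118 125 132 133 132 134 134]]
```

jog_arm --pt "-0.07 -0.18 0 0 0 0" --pt "-0.07 -0.19 0 0 0 0" --pt "-0.06 -0.19 0 0 0 0" --pt "0 0 0.25 0 0 0" --pt "0 0 0.25 0 0 0" --pt "0 0 0.24 0 0 0" --pt "0 0 0 0 0 0" --pt "0 0 0 0 0 0"

```text
t: 19.07
tcp_pos: [0.4741, 0.1311, 0.223]
ee_rot: [[0.977, -0.215, -0.002], [-0.215, -0.977, -0.0], [-0.002, 0.001, -1.0]]
wrist_force: [-0.4, 0.5, -0.4]
finger_gap: 0.0153
grip_force: 29.3
```

```bash
python3 - <<'E'
from disc import *
s,a,g=run()
np.set_printoptions(linewidth=200)
p=np.array(state()["tcp_pos"]);u=proj(s,p-[0,0,.0608])[0];x,y=(u-[9,8]).astype(int);print(u,x,y);print(a[y:y+17,x:x+20].min(2).astype(int))
print("mouthS",atz(s,[(349.35,177.1)],.119))
E
```

```text
tcp [0.4749 0.1312 0.224 ] disc xy in S [0.4719 0.1287] res [-0.06  0.06 -0.  ] box [344.4 354.4 163.1 171.4] outlet z 0.1502
[350.21247689 167.24779466] 341 159
[[ 45  45  44  44  43  48  80 102 110 112 112 112  80  40  36  39  34  41  45  44]
 [ 45  44  46  44  44  42  80  95 104 111 112 108  72  37  35  38  37  42  47  45]
 [ 46  43  47  45  45  38  50  94 103 105 108  84  44  33  35  36  35  43  46  45]
 [ 44  47  47  46  44  45  36  36  59  64  49  32  33  37  36  37  38  43  46  45]
 [ 42  44  46  43  54  90  86  54  35  35  41  54  50  38  36  37  36  42  47  45]
 [ 34  35  34  34 113 133 116  97  84  75  98 118 106  62  35  37  37  42  48  46]
 [ 37  36  31  54 142 145 117 108 112 112 107 126 160 113  33  36  38  38  43  48]
 [ 87  50  30  75 143 163 143 123 111 109 126 152 164 114  43  36  38  37  44  47]
 [149  96  31  72 141 161 160 135 110 123 149 159 170 114  29  37  36  37  39  44]
 [120  75  30  51 114 152 159 159 159 163 170 172 216 156  32  38  39  37  36  44]
 [ 93  63  31  52  87 133 156 161 162 202 235 240 171  65  33  36  37  37  42  45]
 [ 85  55  36  35  82 104 142 183 203 204 163 121  95  57  35  40  39  38  39  44]
 [ 85  56  37  36  49 111 124 117 119 120 119 105  63  35  38  40  38  35  41  44]
 [ 86  54  37  38  39  33  53  86  94  79  64  44  37  36  38  40  37  37  40  43]
 [ 83  55  35  39  37  34  32  34  33  35  35  36  38  37  39  39  40  39  40  44]
 [ 75  47  38  41  33  33  58  69  69  70  59  39  39  39  39  40  39  40  40  42]
 [ 79  73  67  55  53  71 136 148 130 142 122  71  40  37  39  38  41  40  37  45]]
mouthS [[0.47477183 0.13145361 0.119     ]]
```

jog_arm --pt "0.02 -0.06 0 0 0 0" --pt "0 -0.06 0 0 0 0" --pt "0 0 0.1 0 0 0" --pt "0 0 0.15 0 0 0" --pt "0 0 0.15 0 0 0" --pt "0 0 0.15 0 0 0" --pt "0 0 0.15 0 0 0" --pt "0 0 0.12 0 0 0"

```text
t: 19.98
tcp_pos: [0.4756, 0.1341, 0.2026]
ee_rot: [[0.977, -0.214, -0.001], [-0.214, -0.977, -0.0], [-0.001, 0.0, -1.0]]
wrist_force: [-0.1, -0.5, -0.6]
finger_gap: 0.0154
grip_force: 29.3
```

jog_arm --pt "0 0 0 0 0 0" --pt "0 0 0 0 0 0" --pt "0 0 0 0 0 0" --pt "0 0 0 0 0 0" --pt "0 0 0 0 0 0" --pt "0 0 0 0 0 0" --pt "0 0 0 0 0 0" --pt "0 0 0 0 0 0"

```text
t: 20.65
tcp_pos: [0.4759, 0.1341, 0.2034]
ee_rot: [[0.977, -0.215, 0.0], [-0.215, -0.977, -0.0], [0.0, 0.0, -1.0]]
wrist_force: [0.0, -0.5, -0.5]
finger_gap: 0.0156
grip_force: 29.3
```

```bash
python3 - <<'E'
from disc import *
s,a,g=run()
np.set_printoptions(linewidth=200)
x,y=340,162;print(a[y:y+20,x:x+20].min(2).astype(int))
t=np.linspace(0,2*np.pi,60);m=np.array([.47477,.13145])
for lo,r,z in(("disc expected over mouth",.0125,[.137,.147]),("rim",.0095,[.119]),("outlet ~2mm r",.002,[.129])):
    q=proj(s,np.vstack([np.c_[m[0]+r*np.cos(t),m[1]+r*np.sin(t),0*t+k] for k in z]));print(lo,q.min(0).round(1),q.max(0).round(1))
T=eyes.snapshot("top")["color"]
cv2.imwrite("pics/m8.png",np.hstack([cv2.resize(np.uint8(i),(400,400),interpolation=cv2.INTER_CUBIC) for i in(a[145:195,325:375],T[200:250,270:320])]))
E
```

```text
tcp [0.4759 0.1341 0.2033] disc xy in S [0.4914 0.1333] res [-0.03  0.03 -0.  ] box [344.9 354.9 168.6 182.5] outlet z 0.1295
[[ 44  45  46  44  46  45  42  50  88 106 110 111 100  82  83  78  49  37  36  43]
 [ 47  47  45  46  46  45  44  50  80  95 105 111 111 104  67  34  36  36  37  42]
 [ 42  41  44  46  46  45  44  52  92 110 106  97 106 103  64  33  37  37  38  45]
 [ 46  41  35  37  38  39  35  51  86 105 110 111 109  90  55  35  37  37  37  43]
 [111  87  49  33  35  36  36  33  88  89  92  98  89  75  46  37  37  40  38  41]
 [145 148  99  35  38  37  34  43  42  74  89  90  76  48  36  39  39  39  38  39]
 [124 122  76  35  37  33  50  56  46  33  31  34  33  47  41  36  40  37  37  37]
 [ 94  93  63  36  35  40 116 128 103  72  58  69  71  86  67  37  37  39  41  37]
 [ 95  85  53  34  34  81 146 146 115 111 113 113 111 140 121  65  34  37  38  39]
 [ 98  85  55  34  32 107 152 162 128 105 108 108 126 155 130  68  35  39  36  39]
 [ 98  85  51  35  31 108 151 161 142 118 109 124 150 162 146  88  34  39  42  36]
 [ 98  85  55  35  33  87 146 161 158 151 144 163 174 169 149  90  35  37  38  39]
 [ 97  75  49  41  35  64 110 145 159 167 168 227 240 228 140  47  36  40  40  38]
 [ 87  77  73  67  55  67  94 105 158 225 238 223 174 127  78  38  35  38  41  41]
 [ 85  85  86  88  85  96 124 120 115 119 118 116 115  88  49  36  38  39  43  42]
 [ 86  86  85  86  84  93 128 115 107 113 111  98 106  80  46  41  42  36  39  40]
 [ 85  86  84  85  84  81 137 129 104 104 102 108 130 110  88  79  61  49  43  37]
 [ 85  85  85  84  82  87 103 131 127 115 119 153 125  86  85  87  86  89  80  62]
 [ 86  87  85  84  84  91 100  99 114 126 123 113 108  95  82  87  87  86  87  88]
 [ 87  87  85  85  86  92 105 108 108 108 109 130 132  99  83  85  84  85  85  88]]
disc expected over mouth [344.9 166.9] [354.8 177.2]
rim [345.7 174.1] [353.  180.1]
outlet ~2mm r [348.8 174.3] [350.3 175.6]
```

View pics/m8.png

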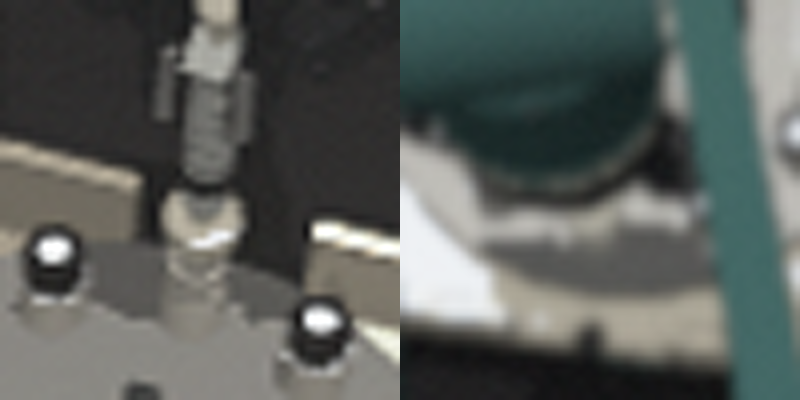

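The disc is centred on the mouth to within about 1 mm. Its box is 344.9–355.0 px against 344.9–354.8 expected, with the bottom at about 177.0 against 177.2. The syringe is upright with its outlet about 10.5 mm above the mouth, so I'm handing in.

```bash
python3 -c "
from h import *
print(r.hand_in())"
```

```text
the job is handed in; nothing more can be done
None
```

I handed the job in. The open vial is clicked in at the loading notch and the hub bar released. The filter syringe is held upright and still, its outlet about 10.5 mm above the vial's mouth and centred within about 1 mm by the camera.

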